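# Square up a row of cells in the pack jig with a ruler

## Task

Take the ruler by its grip rib and, with its long edge, gently push the six cells lying in the jig's grooves back until every one rests against the jig's fence, wherever that is set, and the six stand flush in one straight line. Push with the ruler only, never the fingers, do not lean it on the jig, and do not press hard, or the fence slips. Then lay the ruler flat on the open bench, clear of the jig, let it go, and leave everything else where it is.

Things in the scene. Friction and masses are not known exactly. Their poses are not given: they have to be found in the camera images.
- jig: battery-row jig fixed on the bench, black base 128 x 176 x 10 mm. Six shallow V-grooves along x, 20 mm apart, from x = -58 mm (open end, bare bench beyond x = -64) to +58; the ridges between them are 25 mm above the bench. The cells are pushed along +x. Origin: on the bench, at mid-row, where the fence's face is at its nearest setting; z up
- cheeks: the two low aluminium side cheeks of the jig at y = +-66 mm, tops 25 mm high, carrying an aluminium cross fence over the grooves (141 mm wide, 10 thick, 26.5 to 44.5 mm high, square to x). The fence is clamped anywhere from x = 0 to +40 mm (its -x face); its setting is not measured: it is rigid, find it by feel or sight. The fence slips if pressed over 14 N in all. Origin as the jig's
- ruler: white plastic ruler, 130 g, flat on the bench left or right of the jig: blade 220 (x) x 60 (y) x 5 (z) mm, straight long edges 30 mm either side of its middle, a grey upright grip rib along its middle on top, 130 long (x), 14 thick (y), its top 41 mm above the underside. Origin: centre of the underside; z up
- ruler_grip (a point): point inside the ruler's rib, central lengthwise and across, 29 mm above the ruler's underside (12 mm below the rib's top): the place to grip, across the 14 mm thickness; axes as the ruler's
- cell1: blue cell, 18.4 mm diameter, 65 long, 46 g, lying along the jig's x in the groove at jig y = -50 mm. Origin: its centre, 30 mm above the bench; x along it. It starts with its centre at jig x = -52 to -36 mm; against the fence its centre is 32.5 mm and its near flat end 65 mm on this side of the fence's face. The six slide along at some 2 to 6 N in all
- cell2: like cell1, in the groove at jig y = -30 mm
- cell3: like cell1, in the groove at jig y = -10 mm
- cell4: like cell1, in the groove at jig y = +10 mm
- cell5: like cell1, in the groove at jig y = +30 mm
- cell6: like cell1, in the groove at jig y = +50 mm
- phone: bystander: black phone 150 x 72 x 8 mm lying flat beside the jig, on the other side from the ruler; origin under its centre
- spare_cell: bystander: a seventh cell, not of this row, standing upright (65 mm tall) beside the jig; origin at its centre
- driver: bystander: screwdriver about 150 mm long lying behind the jig
- strip_reel: bystander: flat black reel, 68 mm diameter, 14 mm high, lying behind the jig
- meter: bystander: multimeter 150 x 76 x 38 mm lying at the back left
- parts_box: bystander: white box 100 x 75 x 32 mm at the right
Not all that is in view belongs to the job. What is shaped like the cell4 but pink is not meant.

How it is judged:
By the outcome, as a careful person would: the job done as asked, in the order asked, and still so for the second after the job is handed in, with the robot touching nothing.
It also fails if it takes over 64 s, if anything falls off the work surface, if the arm or the gripper's body presses on something with over 40 N, if the wrist force passes 120 N, or if a joint passes its speed limit or range.

## Robot

A 7-joint arm with a two-finger parallel gripper is mounted at the origin on the work surface. World frame = base frame: x ahead of the robot, y to its left, z up, the work surface at z = 0. Lengths are in m, angles in rad, forces in N, time in s.
With the tool pointing down it reaches from about 0.4 to 0.875 m from the base axis. Payload 6.5 kg.
Tool frame: the origin (TCP) lies at the very end of the fingers, on their centre line; the grasp point (between the pads) lies 19 mm behind it; z points along the fingers, y is the direction in which the jaws open and shut (so a half turn about z gives the same grasp; the last joint's range is limited). The gripper opens to 88 mm and grips with 3 to 60 N. Pads are 18 mm wide; open, the fingers measure 123 mm over their backs; the gripper's body (75 mm by 187 mm) begins 45 mm behind the grasp point.
Start: joints at [-0.066, 0.536, -0.004, 1.538, 0.003, 1.067, -0.071], TCP at [0.65, 0, 0.239] pointing down, gripper open.
Joint ranges: [-2.7, 2.7], [-0.37, 2.16], [-1.27, 1.26], [0.24, 2.4], [-1.31, 4.45], [0.19, 1.91], [-2.76, 2.76]. Speed limits (rad/s): [2.39, 2.39, 3.14, 3.14, 3.14, 3.14, 3.14].

## Interface

Orientations are given as [roll, pitch, yaw] about the fixed x, y, z axes, in that order (R = Rz(yaw) Ry(pitch) Rx(roll)).
In Python, from plant import sensors, eyes, order gives the robot as it stands.
- The arm moves only by the tool move_arm, never from a script. Its argument "deltas" is a list of rows, each a list of 3 entries, a list of its own where there are three numbers: the turn, a rotation vector about the tool's x, y, z as a fraction of full scale, then the shift along the tool's x, y, z as a fraction of full scale, then the finger opening in mm, from 0 to 88.1. A call has 1 to 20 rows; each row shifts and turns the commanded pose from where the row before left it, along the tool's axes as they then stand; what a row does not reach is not made up. Full scale, the value 1, is 0.5 m for a shift and pi rad for a turn. A row lasts 1/10 s, in which the tool goes at most 50 mm and 8.59 degrees, less where a joint would pass 70% of its speed; a pose out of reach is approached as far as the arm can. A call with a number of a shift or a turn outside -1 to 1 is refused whole. A call with a gripper value outside its range is refused whole. The fingers move at their own pace and stop on an object; "squeeze" is the grip in N (left out, the last holds). Time passes only in rows, so rows that do not move let the fingers close. It gives the time, the measured TCP pose, the force and the opening at its end, in the units of the state.
- sensors.state(): the state, without advancing time (a new reading comes with each control period).
- eyes.camera(name): name is "scene" or "side" or "wrist"; returns a dict with "frame" (480x640x3 uint8, red, green, blue), "depth" (480x640 float32, m along the optical axis (not along the pixel's ray), 0 where there is no reading), "mtx" (3x3 intrinsics, pixels), "rvec" (rotation vector, rad) and "tvec" (3), from world to camera coordinates, as OpenCV has them. Camera axes: x right, y down, z forward; pixel columns grow to the right and rows downward; lengths in m; the calibration is good to about 2 mm. A picture is of the moment at which its call begins.
- order.hand_in(): hands the job in, once; it reports no verdict.
The state is a dict: "clock": time; "joint_positions": joint angles; "joint_velocities": joint speeds; "effort": joint torques, N m; "eef_pos": TCP position; "orientation": TCP orientation; "force": force on the tool from outside, world axes, zero at the start; "moment": the same for the moment, N m; "grip_width": finger opening in m.
Only numpy, scipy, OpenCV 4.12 (cv2) and the standard library are available. Lean on these libraries where they do the work, as an engineer would, in place of code of your own. Each camera call takes 0.05 s, during which the arm holds its last target. There are 200 camera calls.

## Working session

There is one attempt and no reset: what is moved stays moved. The work goes in short steps, Python scripts to look and compute and a tool call to move; the robot and the scene stay as the last step left them, time stands still between calls to the robot, and variables do not carry over. Pictures are saved under pics/ and viewed, about 8 in all and at most 12, crops included, and the job is handed in when it is done.

Besides the shell and the picture viewer there is one more tool, called after ">>>" as name(argument=value, ...) on one line, values as JSON. move_arm: Moves the arm, as the interface text tells. Its arguments: {"type":"object","properties":{"deltas":{"type":"array","items":{"type":"array"}},"squeeze":{"type":"number"}},"required":["deltas"]}

```bash
mkdir -p pics; ls
cat > h.py <<'E'
import numpy as np, cv2
from plant import sensors, eyes, order
def cam(n):
    c=eyes.camera(n); R=cv2.Rodrigues(np.array(c['rvec'],float))[0]
    d=c['depth']; v,u=np.mgrid[0:480,0:640]; K=np.array(c['mtx'])
    P=np.stack([(u-K[0,2])/K[0,0]*d,(v-K[1,2])/K[1,1]*d,d],-1)-np.array(c['tvec']).ravel()
    W=P@R; W[d==0]=np.nan
    return c,W
def save(n,img): cv2.imwrite('pics/'+n+'.png',cv2.cvtColor(img,cv2.COLOR_RGB2BGR))
E
python3 - <<'E'
from h import *
for n in ['scene','side','wrist']:
    c,W=cam(n); save(n+'0',c['frame']); np.savez(n+'0',W=W,f=c['frame'])
print(sensors.state())
E
```

```text
pics
{'clock': 0.15, 'joint_positions': array([-0.06622305,  0.53699695, -0.00440043,  1.53859407,  0.00263676,
        1.06729142, -0.07120434]), 'joint_velocities': array([-0.00121597, -0.00286672, -0.0006371 , -0.00257295, -0.00048903,
        0.00012706, -0.0003156 ]), 'effort': array([ 1.87267411e-03, -5.71325254e+01,  9.91865471e-01, -2.51826882e+01,
       -5.61970426e-02,  1.52406085e-02,  1.04863441e-04]), 'eef_pos': array([ 6.49554008e-01, -2.47703903e-05,  2.38057913e-01]), 'orientation': array([-3.14031581e+00,  1.48038324e-04,  1.57087136e+00]), 'force': array([-0.79993479,  0.43953823,  0.19761627]), 'moment': array([ 0.04602444, -0.0500469 ,  0.02587473]), 'grip_width': 0.0880685335179716}
```

View pics/scene0.png

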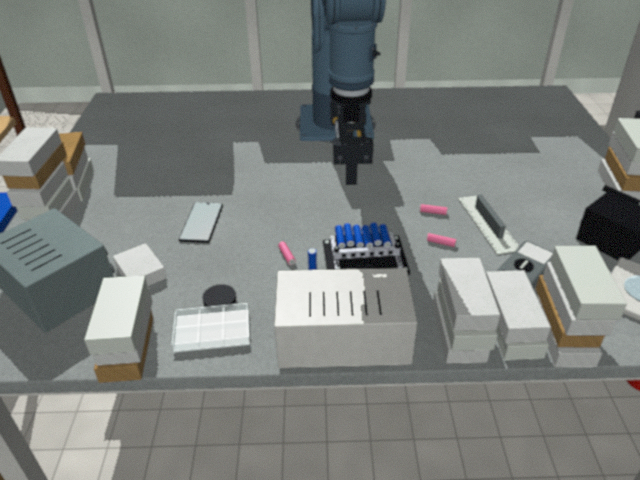

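View pics/wrist0.png

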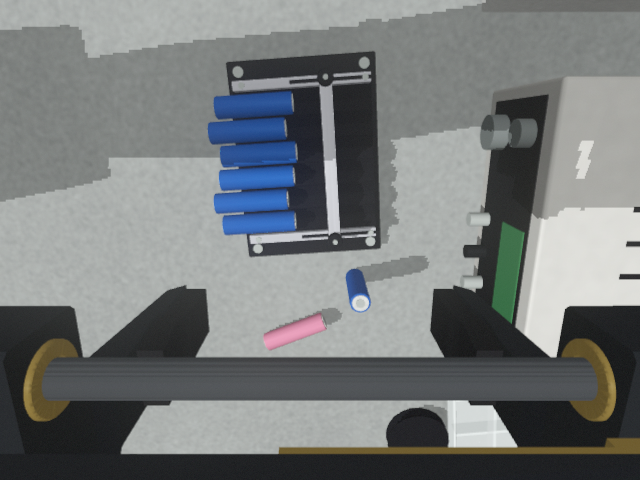

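Run:
```python
from h import *
d=np.load('wrist0.npz');W=d['W'];f=d['f']
for n,(u,v) in dict(c1=(231,65),c2=(372,55),c3=(376,244),c4=(252,252),fA=(322,90),fB=(331,230),fA2=(332,90),fB2=(339,230)).items():
    print(n,W[v,u].round(4))
b=(f[...,2].astype(int)-f[...,0]>60)&(W[...,2]<.06)
n,l,s,ce=cv2.connectedComponentsWithStats(b.astype(np.uint8))
for i in range(1,n):
    if s[i,4]>200:
        m=l==i; print(ce[i].round(),s[i],W[m].min(0).round(4),W[m].max(0).round(4))
d=np.load('scene0.npz');W=d['W'];f=d['f']
sub=(slice(180,270),slice(440,530))
P=W[sub].reshape(-1,3);F=f[sub].reshape(-1,3)
for lo,hi in ((.003,.0075),(.03,.06)):
    m=(P[:,2]>lo)&(P[:,2]<hi)&(P[:,0]<.75)
    q=P[m]
    r=cv2.minAreaRect(q[:,:2].astype(np.float32)*1000);print(lo,len(q),r,q[:,2].mean(),np.quantile(q,[.01,.99],axis=0).round(3))
big=W[250:370,270:420].reshape(-1,3);big=big[big[:,2]>.05];print(big.min(0),big.max(0))
save('ruler',cv2.resize(f[180:270,410:540],None,fx=6,fy=6,interpolation=cv2.INTER_CUBIC))
save('wc',cv2.resize(np.load('wrist0.npz')['f'][40:265,195:395],None,fx=2.6,fy=2.6,interpolation=cv2.INTER_CUBIC))
```

```text
c1 [0.572  0.1217 0.0096]
c2 [0.6923 0.1297 0.0096]
c3 [ 0.7021 -0.0375  0.0097]
c4 [ 0.5822 -0.0463  0.0078]
fA [0.6497 0.0989 0.0436]
fB [ 0.6578 -0.0151  0.0437]
fA2 [0.6576 0.0989 0.0436]
fB2 [ 0.6647 -0.0152  0.0434]
[253. 105.] [ 214   91   79   28 1719] [0.562  0.0779 0.0118] [0.6252 0.0996 0.0413]
[247. 130.] [ 208  117   78   27 1647] [0.5553 0.0577 0.024 ] [0.6189 0.0789 0.0408]
[258. 154.] [ 220  141   77   26 1600] [0.5641 0.0383 0.0238] [0.6279 0.0593 0.0408]
[256. 178.] [ 219  165   76   26 1535] [0.5619 0.0181 0.0237] [0.6257 0.0392 0.041 ]
[251. 201.] [ 214  189   74   24 1464] [ 0.5469 -0.0013 -0.001 ] [0.6197 0.0187 0.0407]
[258. 223.] [ 222  211   74   24 1391] [ 0.5616 -0.0212  0.0289] [ 0.6261 -0.0009  0.041 ]
[354. 282.] [346 269  20  31 370] [ 0.6737 -0.0746 -0.0008] [ 0.6887 -0.0648  0.06  ]
0.003 1700 ((505.74725341796875, 349.398193359375), (229.78639221191406, 373.4108581542969), 79.65241241455078) 0.004679095383866613 [[0.342 0.225 0.003]
 [0.667 0.476 0.007]]
0.03 869 ((594.55712890625, 360.54351806640625), (84.2898178100586, 270.3793029785156), 86.87544250488281) 0.03759909669823475 [[0.466 0.318 0.031]
 [0.726 0.396 0.045]]
[ 0.66753243 -0.1363013   0.05004726] [0.94509027 0.1040988  0.12188665]
```

View pics/ruler.png

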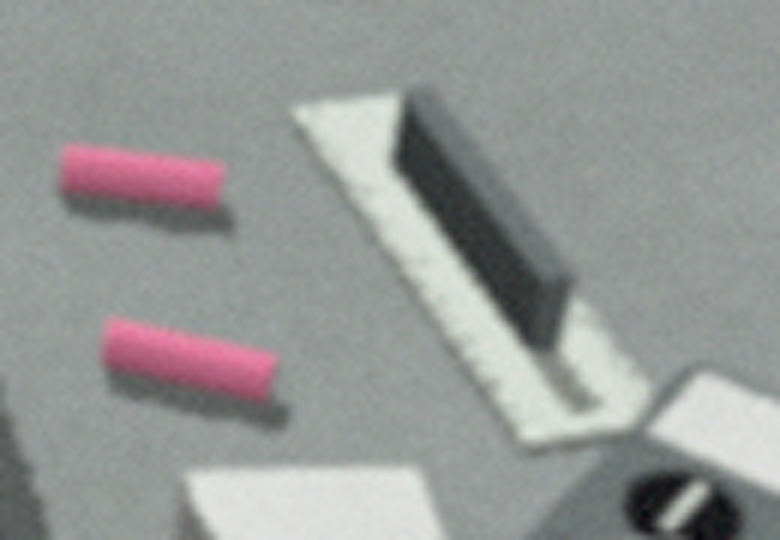

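View pics/side0.png

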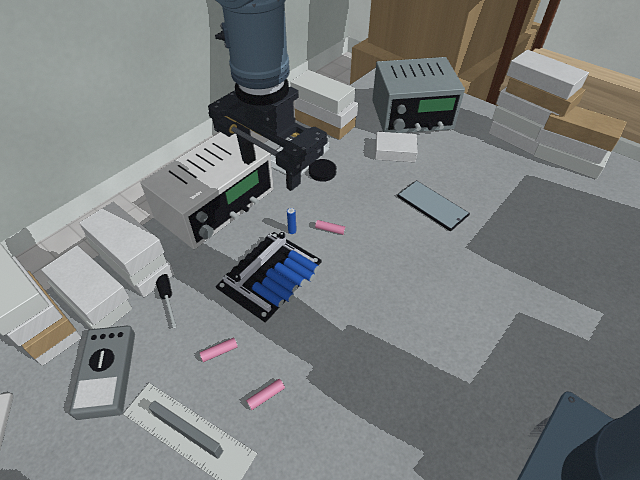

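Run:
```python
from h import *
d=np.load('side0.npz');W=d['W'];f=d['f']
m=np.zeros((480,640),np.uint8);cv2.fillPoly(m,[np.array([[136,405],[150,390],[235,450],[222,470]])],1)
q=W[(m>0)&(W[...,2]>.036)&(W[...,2]<.046)]
def fit(q,t):
    r=cv2.minAreaRect((q[:,:2]*1000).astype(np.float32));print(t,len(q),r,q[:,2].mean())
    c=q.mean(0);u,s,v=np.linalg.svd(q[:,:2]-c[:2],full_matrices=False);print(c,np.degrees(np.arctan2(v[0,1],v[0,0])))
fit(q,'side rib')
for u,v in ((150,384),(256,455),(126,416),(130,417),(148,403),(220,453)): print((u,v),W[v,u].round(4))
d=np.load('scene0.npz');W=d['W']
m[:]=0;cv2.fillPoly(m,[np.array([[475,192],[484,192],[508,232],[500,240],[475,208]])],1)
fit(W[(m>0)&(W[...,2]>.037)&(W[...,2]<.046)],'scene rib')
for x,y in ((292,108),(525,440),(640,425)):
    u,v=round(410+x/6),round(180+y/6);print(u,v,W[v,u].round(4),W[v,u+1].round(4))
print('fence/jig from side & wrist')
for n in('side','wrist'):
    d=np.load(n+'0.npz');W=d['W'];f=d['f'].astype(int)
    s=(W[...,2]>.0415)&(W[...,2]<.047)&(W[...,0]>.6)&(W[...,0]<.72)&(W[...,1]>-.06)&(W[...,1]<.13)&(f.min(-1)>120)&(f[...,2]-f[...,0]<25)
    fit(W[s],n)
    b=(f.max(-1)<60)&(W[...,2]>.005)&(W[...,2]<.014)&(W[...,0]>.54)&(W[...,0]<.74)&(W[...,1]>-.08)&(W[...,1]<.15)
    fit(W[b],n+' base')
```

```text
side rib 865 ((520.5777587890625, 341.0174560546875), (129.863037109375, 14.097895622253418), 10.996129035949707) 0.04167812942141332
[0.51760218 0.34078969 0.04167813] -168.9686830282342
(150, 384) [0.63   0.333  0.0069]
(256, 455) [0.4187 0.293  0.0013]
(126, 416) [0.6151 0.3899 0.0074]
(130, 417) [0.6096 0.3866 0.0062]
(148, 403) [0.6073 0.3542 0.0044]
(220, 453) [0.4574 0.3283 0.016 ]
scene rib 238 ((524.5928344726562, 344.2168273925781), (135.43130493164062, 18.532217025756836), 9.617762565612793) 0.04159738015209914
[0.52624049 0.34294442 0.04159738] 10.496399834953392
459 198 [0.4191 0.2965 0.0039] [0.4181 0.2993 0.0032]
498 253 [0.6325 0.3394 0.0027] [0.635  0.3407 0.0047]
517 251 [0.6667 0.3654 0.0364] [0.6693 0.3664 0.0385]
fence/jig from side & wrist
side 242 ((657.046630859375, 41.73094940185547), (11.124755859375, 139.83082580566406), 2.9811654090881348) 0.044815956005564574
[0.65691742 0.03611029 0.04481596] 93.01406230502882
side base 743 ((637.7333984375, 40.44923400878906), (129.93685913085938, 177.30369567871094), 3.9675488471984863) 0.010406653091661283
[0.62518426 0.09012965 0.01040665] 88.76421663956233
wrist 1739 ((656.462158203125, 41.80295944213867), (9.852563858032227, 122.5616226196289), 3.994938373565674) 0.04431426259391016
[0.6562951  0.04478591 0.04431426] -86.11551755325588
wrist base 3134 ((636.53515625, 41.769615173339844), (127.12691497802734, 173.88314819335938), 3.855201244354248) 0.009845554878969057
[0.64554894 0.10190065 0.00984555] 133.5395364148724
```

View pics/wc.png

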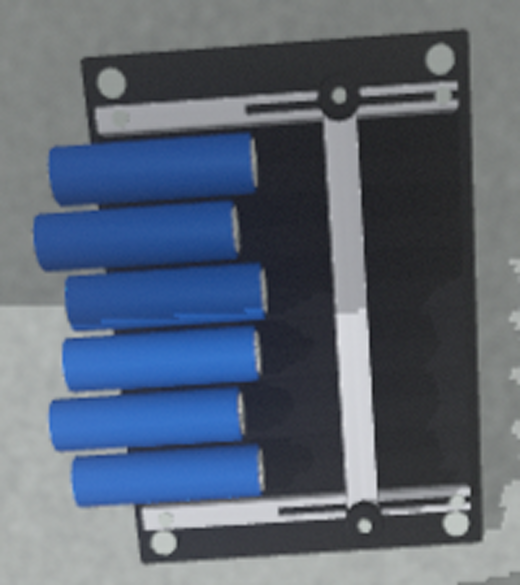

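>>> move_arm(deltas=[[[0,0,0],[0.0855,-0.0322,0],88],[[0,0,0],[0.0855,-0.0322,0],88],[[0,0,0],[0.0855,-0.0322,0],88],[[0,0,0],[0.0855,-0.0322,0],88],[[0,0,0],[0.0855,-0.0322,0],88],[[0,0,0],[0.0855,-0.0322,0],88],[[0,0,0],[0.0855,-0.0322,0],88],[[0,0,0],[0.0855,-0.0322,0],88],[[0,0,0.044],[0,0,0],88],[[0,0,0.044],[0,0,0],88],[[0,0,0.044],[0,0,0],88],[[0,0,0.044],[0,0,0],88],[[0,0,0.044],[0,0,0],88],[[0,0,0.044],[0,0,0],88],[[0,0,0.044],[0,0,0],88],[[0,0,0.044],[0,0,0],88],[[0,0,0.044],[0,0,0],88],[[0,0,0.044],[0,0,0],88]])

```text
clock: 1.95
eef_pos: [0.5209, 0.3419, 0.2384]
orientation: [3.141, 0.001, 0.183]
force: [-0.5, 1.2, -0.0]
grip_width: 0.088
```

Run:
```python
from h import *
s=sensors.state();print(s['eef_pos'],s['orientation'],s['joint_positions'].round(2))
c,W=cam('wrist');save('w1',c['frame']);np.savez('w1',W=W,f=c['frame'])
m=(W[...,2]>.036)&(W[...,2]<.047)&(np.hypot(W[...,0]-.52,W[...,1]-.34)<.085)
q=W[m];print(len(q),cv2.minAreaRect((q[:,:2]*1000).astype(np.float32)),q.mean(0))
```

```text
[0.5209133  0.34188395 0.23836322] [3.14128995e+00 6.86321467e-04 1.82894958e-01] [-0.81  0.5   0.22  1.62 -0.12  1.04 -1.94]
2424 ((520.0433349609375, 342.17572021484375), (129.0881805419922, 13.825873374938965), 10.898279190063477) [0.5234651  0.34264126 0.04066453]
```

View pics/w1.png

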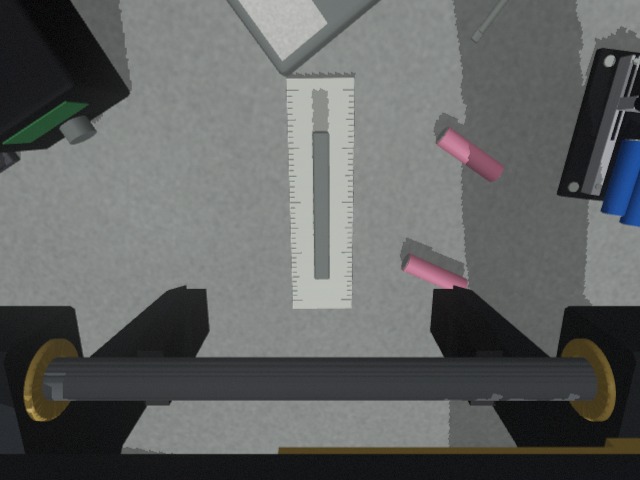

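>>> move_arm(deltas=[[[0,0,-0.0022],[0,0,0.08],88],[[0,0,0],[0,0,0.08],88],[[0,0,0],[0,0,0.08],88],[[0,0,0],[0,0,0.08],88],[[0,0,0],[0,0,0.08],88],[[0,0,0],[0,0,0.03],88],[[0,0,0],[0,0,0.016],88],[[0,0,0],[0,0,0.01],88],[[0,0,0],[0,0,0],88],[[0,0,0],[0,0,0],88],[[0,0,0],[0,0,0],88]])

```text
clock: 3.1
eef_pos: [0.522, 0.3426, 0.012]
orientation: [-3.141, -0.002, 0.196]
force: [-0.6, 0.3, -0.3]
grip_width: 0.088
```

```bash
python3 -c "
from h import *
s=sensors.state();print(s['eef_pos'],s['orientation'],s['force'],s['moment'])"
```

```text
[0.52197443 0.34257892 0.01204311] [-3.14063942e+00 -1.95049549e-03  1.95586917e-01] [-0.57862408  0.28696341 -0.27032211] [ 0.03763699  0.08816215 -0.01012427]
```

>>> move_arm(deltas=[[[0,0,0],[0,0,0.003],60],[[0,0,0],[0,0,0],30],[[0,0,0],[0,0,0],10],[[0,0,0],[0,0,0],5],[[0,0,0],[0,0,0],5],[[0,0,0],[0,0,0],5],[[0,0,0],[0,0,0],5],[[0,0,0],[0,0,0],5],[[0,0,0],[0,0,0],5],[[0,0,0],[0,0,0],5],[[0,0,0],[0,0,0],5],[[0,0,0],[0,0,0],5]], squeeze=40)

```text
clock: 4.3
eef_pos: [0.5211, 0.3418, 0.0092]
orientation: [3.141, 0.0, 0.195]
force: [-0.7, -0.4, 0.6]
grip_width: 0.0134
```

>>> move_arm(deltas=[[[0,0,0],[0,0,-0.03],5],[[0,0,0],[0,0,-0.06],5],[[0,0,0],[0,0,-0.07],5],[[0,0,0],[0,0,-0.07],5],[[0,0,0],[0,0,-0.03],5],[[0,0,-0.0383],[0,0,0],5],[[0,0,-0.0383],[0,0,0],5],[[0,0,-0.0383],[0,0,0],5],[[0,0,-0.0383],[0,0,0],5],[[0,0,-0.0383],[0,0,0],5],[[0,0,-0.0383],[0,0,0],5],[[0,0,-0.0383],[0,0,0],5],[[0,0,-0.0383],[0,0,0],5],[[0,0,-0.0383],[0,0,0],5],[[0,0,-0.0383],[0,0,0],5],[[0,0,-0.0383],[0,0,0],5],[[0,0,-0.0383],[0,0,0],5],[[0,0,0],[0,0,0],5],[[0,0,0],[0,0,0],5]])

```text
clock: 6.2
eef_pos: [0.521, 0.3418, 0.1389]
orientation: [-3.141, 0.0, 1.636]
force: [0.1, 0.1, -1.0]
grip_width: 0.0137
```

>>> move_arm(deltas=[[[0,0,0],[-0.03,-0.004,0],5],[[0,0,0],[-0.0767,-0.01,0],5],[[0,0,0],[-0.0767,-0.01,0],5],[[0,0,0],[-0.0767,-0.01,0],5],[[0,0,0],[-0.0767,-0.01,0],5],[[0,0,0],[-0.0767,-0.01,0],5],[[0,0,0],[-0.0767,-0.01,0],5],[[0,0,0],[-0.0767,-0.01,0],5],[[0,0,0],[-0.0467,-0.006,0],5],[[0,0,0],[0,0,0],5],[[0,0,0],[0,0,0],5],[[0,0,0],[0,0,0],5]])

```text
clock: 7.4
eef_pos: [0.5022, 0.0342, 0.1393]
orientation: [3.141, -0.001, 1.64]
force: [0.1, -0.6, -2.6]
grip_width: 0.0134
```

Run:
```python
from h import *
s=sensors.state();print(s['clock'],s['eef_pos'],s['orientation'],s['force'],s['moment'])
c,W=cam('wrist');save('w2',c['frame']);np.savez('w2',W=W,f=c['frame'])
f=c['frame'].astype(int)
for n in('wrist','side'):
    if n=='side':
        c,W=cam(n);f=c['frame'].astype(int);save('s2',c['frame']);np.savez('s2',W=W,f=c['frame'])
    m=(W[...,2]>.115)&(W[...,2]<.145)&(f.min(-1)>110)&(np.hypot(W[...,0]-.5,W[...,1]-.03)<.13)
    q=W[m];print(n,len(q));
    if len(q)>50: print(cv2.minAreaRect((q[:,:2]*1000).astype(np.float32)),q.mean(0)); A=np.c_[q[:,:2],np.ones(len(q))];print(np.linalg.lstsq(A,q[:,2],rcond=None)[0])
```

```text
7.4 [0.50218883 0.03418649 0.13932586] [ 3.14129314e+00 -5.34923220e-04  1.64005234e+00] [ 0.14597401 -0.57982854 -2.59707453] [ 0.04138921 -0.05521574 -0.05111793]
wrist 42940
((499.3063049316406, 55.73143768310547), (60.351600646972656, 180.40907287597656), 3.7335009574890137) [0.4967668  0.09563438 0.1350647 ]
[-0.00104382  0.00181337  0.13540982]
side 1828
((500.4573059082031, 43.67961502075195), (61.07072067260742, 205.39218139648438), 3.369126081466675) [0.49220483 0.09139669 0.13605614]
[ 3.50710905e-03 -6.34341537e-05  1.34335721e-01]
```

View pics/w2.png

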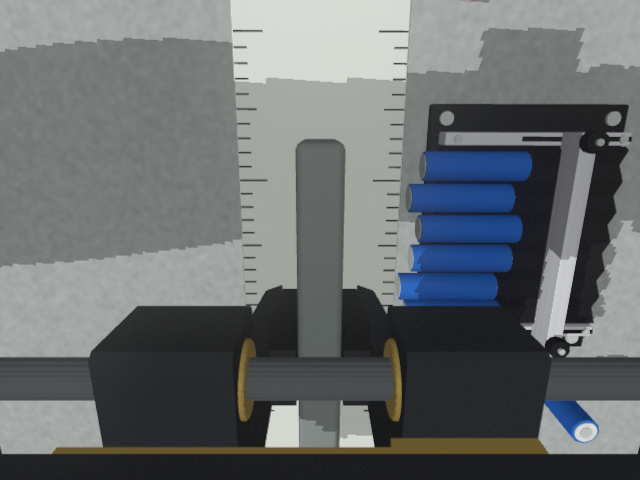

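Run:
```python
from h import *
def edge(pts):  # robust fit x = a*y + b
    r=cv2.fitLine((pts*1000).astype(np.float32),cv2.DIST_HUBER,0,.01,.01).ravel();return r
for n in('wrist0','w2'):
    d=np.load(n+'.npz');W=d['W'];f=d['f'].astype(int)
    m=(W[...,2]>.0425)&(W[...,2]<.0465)&(W[...,0]>.6)&(W[...,0]<.72)&(W[...,1]>-.03)&(W[...,1]<.115)&(f.min(-1)>90)
    lo,hi=[],[]
    for v in range(480):
        k=np.where(m[v])[0]
        if len(k)>=5: lo.append(W[v,k[0],:2]);hi.append(W[v,k[-1],:2])
    for e in(lo,hi):
        r=edge(np.array(e));print(n,len(e),'fence edge',-np.degrees(np.arctan(r[0]/r[1])),r[2:])
    if n=='w2':
        m=(W[...,2]>.125)&(W[...,2]<.145)&(f.min(-1)>110)
        lo,hi=[],[]
        for v in range(10,260):
            k=np.where(m[v])[0]; lo.append(W[v,k[0],:2]);hi.append(W[v,k[-1],:2])
        for e in(lo,hi):
            r=edge(np.array(e));print('ruler edge',-np.degrees(np.arctan(r[0]/r[1])),r[2:])
    # cells: axis direction & near ends
    b=((f[...,2]-f[...,0]>60)&(W[...,2]<.06)&(W[...,2]>.034)).astype(np.uint8)
    N,l,s,ce=cv2.connectedComponentsWithStats(b)
    for i in range(1,N):
        if s[i,4]>300:
            q=W[l==i];rr=cv2.minAreaRect((q[:,:2]*1000).astype(np.float32));print('cell',np.round(rr[0],1),np.round(rr[1],1),round(rr[2],2))
```

```text
wrist0 148 fence edge 3.9433181 [651.84485  43.97712]
wrist0 148 fence edge 3.8847015 [660.9202    43.992744]
cell [593.4  88.1] [62.8 16.6] 3.51
cell [587.1  67.8] [63.  16.8] 3.4
cell [596.   48.2] [63.2 16.5] 3.66
cell [593.5  28.1] [63.1 16.7] 3.92
cell [587.7   7.9] [63.5 16.8] 3.3
cell [593.8 -11.8] [64.  16.5] 3.9
w2 188 fence edge 3.8718538 [651.1879   44.63079]
w2 188 fence edge 3.988527 [660.8754    44.489742]
ruler edge 3.8448195 [465.5969  115.70804]
ruler edge 3.727689 [526.0239  103.46589]
cell [593.4  88.3] [63.9 16.4] 3.9
cell [587.   68.2] [63.8 15.9] 4.04
cell [595.9  48.5] [63.9 16.5] 3.52
cell [593.5  28.6] [63.8 16.5] 3.92
cell [587.6   8.4] [63.4 16.6] 3.98
cell [677.9 -70.2] [17.2  8. ] 49.8
```

>>> move_arm(deltas=[[[0,0,-0.0007],[0,0,0.03],5],[[0,0,0],[0,0,0.05],5],[[0,0,0],[0,0,0.05],5],[[0,0,0],[0,0,0.04],5],[[0,0,0],[0,0,0.02],5],[[0,0,0],[0,0,0.01],5],[[0,0,0],[0,0,0.002],5],[[0,0,0],[0,0,0],5],[[0,0,0],[0,0,0],5],[[0,0,0],[0,0,0],5]])

```text
clock: 8.5
eef_pos: [0.5028, 0.0332, 0.0389]
orientation: [3.14, -0.0, 1.641]
force: [1.2, 0.3, -1.5]
grip_width: 0.0136
```

```bash
cat > st.py <<'E'
from h import *
s=sensors.state();print(s['clock'],s['eef_pos'],s['orientation'],s['force'],s['moment'])
p=s['eef_pos'][:2]-[.637,.0418];a=np.radians(3.9);print('jig xy',p@[np.cos(a),np.sin(a)],p@[-np.sin(a),np.cos(a)])
E
python3 st.py
```

```text
8.5 [0.50278647 0.03320578 0.03885135] [ 3.14037672e+00 -3.83181724e-05  1.64146111e+00] [ 1.18510526  0.26369011 -1.52507776] [-0.03620073 -0.04676245  0.02575531]
jig xy -0.13448726536351133 0.0005542542138573564
```

>>> move_arm(deltas=[[[0,0,0],[0,0.008,0],5],[[0,0,0],[0,0.008,0],5],[[0,0,0],[0,0.008,0],5],[[0,0,0],[0,0.006,0],5],[[0,0,0],[0,0.006,0],5],[[0,0,0],[0,0.006,0],5],[[0,0,0],[0,0.006,0],5],[[0,0,0],[0,0.006,0],5],[[0,0,0],[0,0.006,0],5],[[0,0,0],[0,0.006,0],5],[[0,0,0],[0,0.006,0],5],[[0,0,0],[0,0.006,0],5],[[0,0,0],[0,0.006,0],5],[[0,0,0],[0,0.006,0],5]])

```text
clock: 9.9
eef_pos: [0.5474, 0.0363, 0.0381]
orientation: [-3.142, 0.0, 1.642]
force: [-1.2, -1.3, -2.4]
grip_width: 0.0136
```

```bash
cat > gap.py <<'E'
from h import *
import sys
exec(open('st.py').read())
c,W=cam('wrist');f=c['frame'].astype(int);save(sys.argv[1],c['frame'])
a=np.radians(3.92);X=(W[...,0]-.637)*np.cos(a)+(W[...,1]-.0418)*np.sin(a);Y=-(W[...,0]-.637)*np.sin(a)+(W[...,1]-.0418)*np.cos(a);Z=W[...,2]
blue=(f[...,2]-f[...,0]>60)&(Z>.034)&(Z<.045)
for i in range(6):
    y=-.05+.02*i; m=blue&(abs(Y-y)<.004)
    fe=(Z>.042)&(Z<.047)&(f.min(-1)>80)&(abs(Y-y)<.004)&(X>-.02)&(X<.05)
    ru=(Z>.025)&(Z<.042)&(f.min(-1)>100)&(abs(Y-y)<.004)&(X<-.02)
    q=lambda m,p:round(float(np.quantile(X[m],p))*1000,1) if m.sum()>20 else None
    print('cell',i+1,'near,far',q(m,.01),q(m,.99),'fence',q(fe,.02),q(fe,.98),'ruler',q(ru,.02),q(ru,.98))
E
python3 gap.py g1
```

```text
9.9 [0.54736966 0.03631604 0.03812504] [-3.14150447e+00  8.91528182e-05  1.64150904e+00] [-1.22036194 -1.34569921 -2.42889229] [ 0.00921043  0.22570644 -0.04696705]
jig xy -0.08979577217279225 0.000624968541836139
cell 1 near,far None None fence 13.9 24.3 ruler -111.9 -69.7
cell 2 near,far None None fence None None ruler None None
cell 3 near,far -7.5 2.6 fence 14.0 24.2 ruler None None
cell 4 near,far -60.3 1.8 fence 13.9 24.1 ruler -120.4 -61.2
cell 5 near,far -60.2 1.8 fence 13.9 23.9 ruler -120.2 -61.2
cell 6 near,far -60.1 2.0 fence 13.6 20.1 ruler -120.1 -61.1
```

>>> move_arm(deltas=[[[0,0,0],[0,0.004,0],5],[[0,0,0],[0,0.004,0],5],[[0,0,0],[0,0.004,0],5],[[0,0,0],[0,0.002,0],5],[[0,0,0],[0,0.002,0],5]])

```text
clock: 10.45
eef_pos: [0.5551, 0.0369, 0.0382]
orientation: [-3.141, 0.0, 1.642]
force: [-2.1, -0.1, 1.1]
grip_width: 0.0136
```

```bash
python3 gap.py g2
```

```text
10.45 [0.55514331 0.03687963 0.03819773] [-3.14136947e+00  7.89204638e-05  1.64151343e+00] [-2.12571739 -0.13299896  1.10071371] [-0.02299934  0.39471099 -0.0106309 ]
jig xy -0.08200179466902136 0.0006585310265751845
cell 1 near,far None None fence 13.9 24.1 ruler -104.3 -61.9
cell 2 near,far None None fence None None ruler None None
cell 3 near,far 0.6 10.3 fence 14.1 24.2 ruler None None
cell 4 near,far -52.5 9.5 fence 13.9 24.2 ruler -112.6 -53.4
cell 5 near,far -52.5 9.6 fence 14.0 24.3 ruler -112.3 -53.4
cell 6 near,far -52.4 9.7 fence 14.0 24.3 ruler -112.4 -53.4
```

>>> move_arm(deltas=[[[0,0,0],[0,0.001,0],5],[[0,0,0],[0,0.001,0],5],[[0,0,0],[0,0.001,0],5]])

```text
clock: 10.8
eef_pos: [0.5566, 0.037, 0.0382]
orientation: [-3.142, 0.0, 1.641]
force: [-1.2, -0.5, -1.8]
grip_width: 0.0134
```

```bash
python3 st.py
```

```text
10.8 [0.556627   0.03696844 0.03821761] [-3.14156420e+00  4.87870222e-05  1.64143628e+00] [-1.21297403 -0.49290727 -1.77796179] [-0.07076774  0.32645716  0.00761735]
jig xy -0.08051550286256681 0.0006462231576291777
```

>>> move_arm(deltas=[[[0,0,0],[0,0.0008,0],5]])

```text
clock: 10.9
eef_pos: [0.5571, 0.037, 0.0382]
orientation: [3.142, 0.0, 1.642]
force: [-0.7, -0.8, -1.1]
grip_width: 0.0137
```

```bash
python3 st.py
```

```text
10.9 [0.55709664 0.03700639 0.03821348] [3.14153004e+00 7.59621270e-05 1.64153565e+00] [-0.70803499 -0.81883605 -1.11263259] [-0.08017753  0.35338244 -0.02099669]
jig xy -0.08004436863524611 0.0006521389330196828
```

>>> move_arm(deltas=[[[0,0,0],[0,0.0006,0],5]])

```text
clock: 11.0
eef_pos: [0.5574, 0.037, 0.0382]
orientation: [3.142, 0.0, 1.641]
force: [-1.1, -1.0, -0.8]
grip_width: 0.0138
```

```bash
python3 gap.py g3
```

```text
11.0 [0.55740214 0.03702474 0.03820255] [3.14156035e+00 6.07367125e-05 1.64144040e+00] [-1.08136458 -0.98685712 -0.79610866] [-0.09496794  0.36330265 -0.04927157]
jig xy -0.07973832571097052 0.0006496724931665385
cell 1 near,far None None fence 13.9 24.2 ruler -102.0 -59.7
cell 2 near,far None None fence None None ruler None None
cell 3 near,far 2.5 12.5 fence 14.0 24.2 ruler None None
cell 4 near,far -50.3 11.7 fence 14.0 24.3 ruler -110.4 -51.1
cell 5 near,far -50.3 11.8 fence 14.0 24.2 ruler -110.2 -51.2
cell 6 near,far -50.1 11.9 fence 14.0 24.3 ruler -110.1 -51.1
```

>>> move_arm(deltas=[[[0,0,0],[0,0.0006,0],5]])

```text
clock: 11.15
eef_pos: [0.5576, 0.037, 0.0382]
orientation: [-3.141, 0.0, 1.642]
force: [-1.6, -0.9, 0.3]
grip_width: 0.0138
```

```bash
python3 st.py
```

```text
11.15 [0.55759174 0.03703596 0.03821609] [-3.14146945e+00  9.68674120e-05  1.64150240e+00] [-1.59885831 -0.8588991   0.31939141] [-0.08452872  0.30256249 -0.0179127 ]
jig xy -0.07954840066086595 0.000647971136094776
```

>>> move_arm(deltas=[[[0,0,0],[0,0.0006,0],5]])

```text
clock: 11.25
eef_pos: [0.5579, 0.0371, 0.0382]
orientation: [-3.142, 0.0, 1.642]
force: [-2.0, -0.7, -1.8]
grip_width: 0.0137
```

```bash
python3 st.py
```

```text
11.25 [0.55791683 0.03709994 0.03822486] [-3.14153550e+00  5.07850117e-05  1.64158900e+00] [-2.0479067  -0.73870468 -1.75855529] [-0.12212999  0.34206354 -0.0175996 ]
jig xy -0.07921970752210507 0.0006896852392866119
```

>>> move_arm(deltas=[[[0,0,0],[0,0.0004,0],5]])

```text
clock: 11.35
eef_pos: [0.5581, 0.0371, 0.0382]
orientation: [-3.141, 0.0, 1.641]
force: [-2.4, -0.5, -0.5]
grip_width: 0.0133
```

```bash
python3 st.py
```

```text
11.35 [0.55806531 0.03709067 0.03820756] [-3.14139488e+00  6.98455721e-05  1.64145600e+00] [-2.4015631  -0.50460164 -0.49865062] [-0.09902714  0.5299308   0.04836656]
jig xy -0.0790722021379896 0.0006703450250981642
```

>>> move_arm(deltas=[[[0,0,0],[0,0.0004,0],5]])

```text
clock: 11.45
eef_pos: [0.5581, 0.0371, 0.0382]
orientation: [-3.141, 0.0, 1.641]
force: [-2.6, 0.2, -0.4]
grip_width: 0.0136
```

```bash
python3 gap.py g4
```

```text
11.45 [0.55809901 0.03706251 0.03820804] [-3.14106452e+00  1.39079771e-04  1.64149747e+00] [-2.63676909  0.17260184 -0.35218978] [-0.17274701  0.54661685  0.05595579]
jig xy -0.07904050383232156 0.0006399555850764129
cell 1 near,far None None fence 14.0 24.3 ruler -101.4 -59.0
cell 2 near,far None None fence None None ruler None None
cell 3 near,far 3.3 13.3 fence 14.1 24.4 ruler None None
cell 4 near,far -49.6 12.5 fence 14.1 24.2 ruler -109.8 -50.4
cell 5 near,far -49.5 12.6 fence 14.1 24.3 ruler -109.5 -50.5
cell 6 near,far -49.5 12.5 fence 14.1 24.4 ruler -109.4 -50.5
```

>>> move_arm(deltas=[[[0,0,0],[0,0.0004,0],5]])

```text
clock: 11.6
eef_pos: [0.5581, 0.0371, 0.0382]
orientation: [-3.141, 0.0, 1.642]
force: [-3.4, -0.7, 0.7]
grip_width: 0.0135
```

```bash
python3 st.py
```

```text
11.6 [0.55808081 0.03709026 0.03815265] [-3.14067160e+00  1.41047885e-04  1.64152857e+00] [-3.36253085 -0.69119892  0.65628025] [-0.21641371  0.8086551   0.00650857]
jig xy -0.07905677128172536 0.0006688741314899726
```

>>> move_arm(deltas=[[[0,0,0],[0,0,0],5]])

```text
clock: 11.7
eef_pos: [0.5581, 0.0371, 0.0381]
orientation: [-3.141, 0.0, 1.641]
force: [-3.4, -1.0, 0.8]
grip_width: 0.0135
```

```bash
python3 st.py
```

```text
11.7 [0.55809134 0.03708754 0.03814475] [-3.14068011e+00  1.12800495e-04  1.64149741e+00] [-3.42745988 -0.96679288  0.79853322] [-0.20559625  0.79825439  0.04302786]
jig xy -0.07904644450978185 0.0006654471922294575
```

>>> move_arm(deltas=[[[0,0,0],[0,0.0004,0],5],[[0,0,0.0012],[0,0,0],5],[[0,0,0],[0,0,0],5]])

```text
clock: 12.0
eef_pos: [0.5581, 0.0371, 0.038]
orientation: [-3.14, 0.0, 1.638]
force: [-5.5, -0.7, 0.4]
grip_width: 0.0133
```

```bash
python3 st.py
```

```text
12.0 [0.55810875 0.03709307 0.03803021] [-3.14033928e+00  1.97276067e-04  1.63777864e+00] [-5.51564754 -0.65423349  0.44178614] [-0.12646695  1.06689923  0.10443883]
jig xy -0.07902870109625648 0.000669784864292341
```

>>> move_arm(deltas=[[[0,0,-0.0012],[0,0,0],5],[[0,0,-0.0012],[0,0,0],5],[[0,0,0],[0,0,0],5]])

```text
clock: 12.3
eef_pos: [0.5581, 0.0371, 0.038]
orientation: [-3.14, 0.0, 1.645]
force: [-4.5, -0.5, 1.0]
grip_width: 0.0136
```

```bash
python3 st.py
```

```text
12.3 [0.55809887 0.03711108 0.03799564] [-3.14033618e+00  4.72585045e-05  1.64496222e+00] [-4.483873   -0.45855214  1.03862494] [-0.18408191  1.05304842 -0.04841023]
jig xy -0.07903733319901252 0.0006884235867439126
```

>>> move_arm(deltas=[[[0,0,0.0012],[0,0,0],5],[[0,0,0],[0,0,0],5]])

```text
clock: 12.5
eef_pos: [0.5581, 0.0371, 0.038]
orientation: [-3.14, 0.0, 1.641]
force: [-4.9, -0.5, 0.2]
grip_width: 0.0138
```

```bash
python3 gap.py g5
python3 - <<'E'
from h import *
c,W=cam('side');f=c['frame']
save('s5',cv2.resize(f[215:335,205:365],None,fx=5,fy=5,interpolation=cv2.INTER_CUBIC))
E
```

```text
12.5 [0.55809358 0.03710763 0.03798595] [-3.14032860e+00  1.16336413e-04  1.64131229e+00] [-4.89647231 -0.5359259   0.2216544 ] [-0.16155581  1.06683735  0.02032479]
jig xy -0.07904284610708934 0.0006853413766016378
cell 1 near,far None None fence 14.0 24.0 ruler -101.3 -58.9
cell 2 near,far None None fence None None ruler None None
cell 3 near,far 3.3 13.4 fence 14.0 24.4 ruler None None
cell 4 near,far -49.6 12.4 fence 14.1 24.2 ruler -109.7 -50.4
cell 5 near,far -49.6 12.4 fence 14.0 24.3 ruler -109.4 -50.4
cell 6 near,far -49.5 12.5 fence 14.0 24.2 ruler -109.5 -50.4
```

View pics/s5.png

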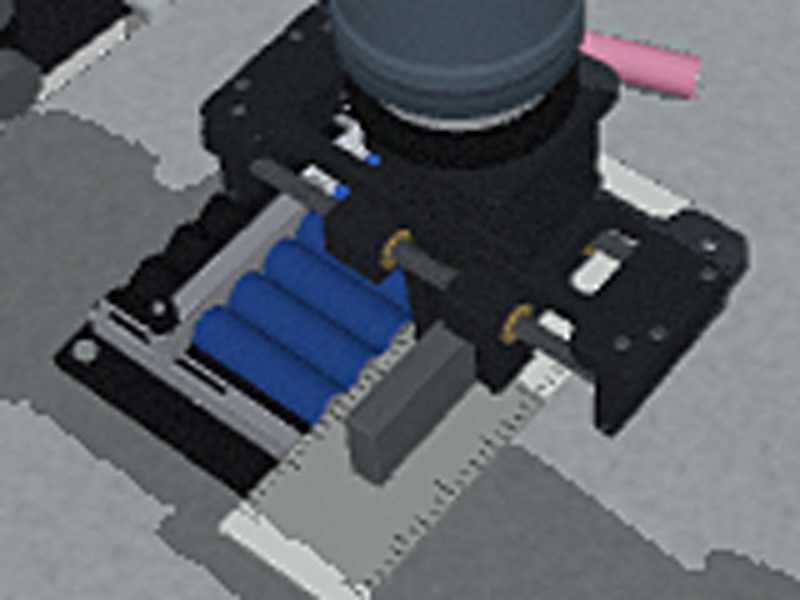

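>>> move_arm(deltas=[[[0,0,0],[0,-0.002,0],5],[[0,0,0],[0,-0.004,0],5],[[0,0,0],[0,-0.01,0],5],[[0,0,0],[0,-0.02,0],5],[[0,0,0],[0,-0.03,0],5],[[0,0,0],[0,-0.034,0],5],[[0,0,0],[0,-0.05,0],5],[[0,0,0],[0,-0.05,0],5],[[0,0,0],[0,0,0],5],[[0,0,0],[0,0,0.02],5],[[0,0,0],[0,0,0.02],5],[[0,0,0],[0,0,0.008],5],[[0,0,0],[0,0,0],5],[[0,0,0],[0,0,0],5]])

```text
clock: 14.0
eef_pos: [0.4592, 0.0302, 0.0139]
orientation: [-3.141, 0.0, 1.642]
force: [0.3, -0.1, -1.7]
grip_width: 0.0135
```

```bash
python3 gap.py g6
```

```text
14.0 [0.45917871 0.03016949 0.0139271 ] [-3.14133164e+00  1.79163518e-05  1.64156822e+00] [ 0.2882981  -0.13592313 -1.70313943] [ 0.07964564 -0.00403734 -0.01695516]
jig xy -0.17820056193394174 0.0004909859343438728
cell 1 near,far None None fence None None ruler None None
cell 2 near,far None None fence None None ruler None None
cell 3 near,far None None fence None None ruler None None
cell 4 near,far None None fence None None ruler None None
cell 5 near,far None None fence None None ruler None None
cell 6 near,far None None fence None None ruler None None
```

View pics/g6.png

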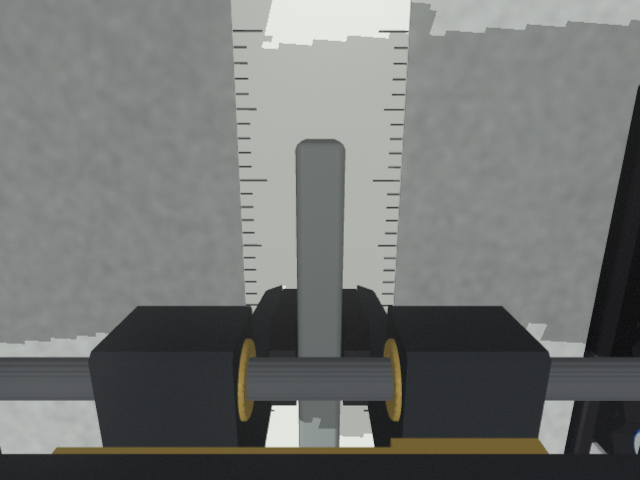

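>>> move_arm(deltas=[[[0,0,0],[0,0,0.002],5],[[0,0,0],[0,0,0.002],5],[[0,0,0],[0,0,0.002],5],[[0,0,0],[0,0,0.002],5],[[0,0,0],[0,0,0],5],[[0,0,0],[0,0,0],5]])

```text
clock: 14.65
eef_pos: [0.459, 0.0301, 0.0102]
orientation: [-3.142, 0.0, 1.642]
force: [1.2, -1.0, -1.2]
grip_width: 0.014
```

```bash
python3 st.py
python3 - <<'E'
from h import *
c,W=cam('side');f=c['frame']
save('s7',cv2.resize(f[215:335,205:365],None,fx=5,fy=5,interpolation=cv2.INTER_CUBIC))
E
```

```text
14.65 [0.45895727 0.030115   0.01020256] [-3.14152723e+00  2.63706320e-05  1.64155828e+00] [ 1.19576634 -1.0040229  -1.21378302] [ 0.0243533  -0.03786513  0.02767959]
jig xy -0.17842518679546562 0.0004516839504090552
```

View pics/s7.png

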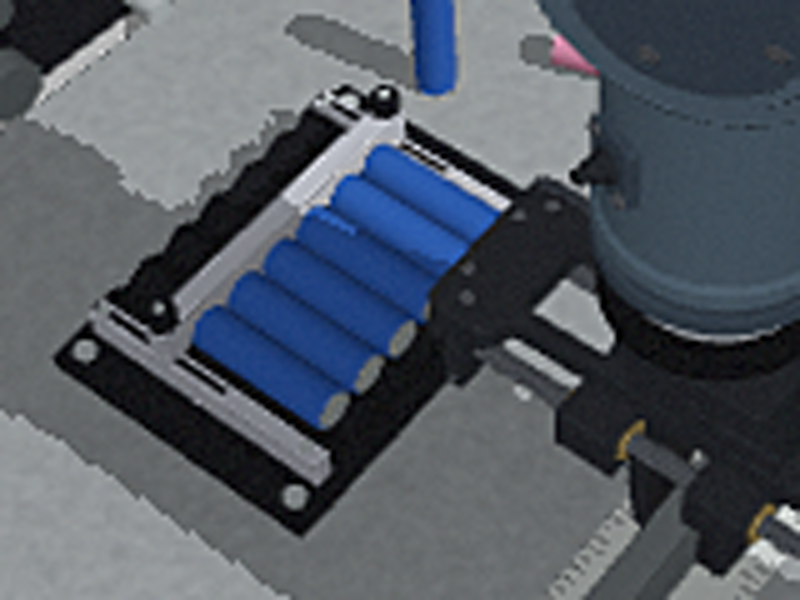

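>>> move_arm(deltas=[[[0,0,0],[0,0,0.002],5],[[0,0,0],[0,0,0.0006],5],[[0,0,0],[0,0,0],5]])

```text
clock: 15.0
eef_pos: [0.459, 0.0301, 0.0091]
orientation: [3.141, 0.0, 1.642]
force: [0.3, 0.0, 3.3]
grip_width: 0.014
```

```bash
python3 st.py
```

```text
15.0 [0.45903977 0.03011267 0.00908769] [3.14148008e+00 6.33862679e-05 1.64152951e+00] [0.34598679 0.01363522 3.33866851] [-0.03940107  0.15110211 -0.01630755]
jig xy -0.17834304541890916 0.00044375024669183463
```

>>> move_arm(deltas=[[[0,0,0],[0,0,0],20],[[0,0,0],[0,0,0],30],[[0,0,0],[0,0,0],40],[[0,0,0],[0,0,0],50],[[0,0,0],[0,0,0],50],[[0,0,0],[0,0,-0.01],50],[[0,0,0],[0,0,-0.03],50],[[0,0,0],[0,0,-0.06],50],[[0,0,0],[0,0,-0.08],50],[[0,0,0],[0,0,-0.08],50],[[0,0,0],[0,0,-0.08],50],[[0,0,0],[0,0,-0.08],50],[[0,0,0],[0,0,-0.04],50],[[0,0,0],[0,0,0],50],[[0,0,0],[0,0,0],50]])

```text
clock: 16.5
eef_pos: [0.4587, 0.03, 0.2389]
orientation: [3.141, 0.0, 1.641]
force: [-0.6, 0.7, -0.1]
grip_width: 0.05
```

```bash
python3 gap.py g8
```

```text
16.5 [0.45872685 0.03003509 0.23889106] [3.14125896e+00 1.34673407e-04 1.64148633e+00] [-0.59596344  0.70989397 -0.14290727] [-0.01913752  0.05230618 -0.0037321 ]
jig xy -0.1786605155459658 0.00038763452550450215
cell 1 near,far -49.7 12.0 fence 14.2 24.3 ruler -186.4 -50.1
cell 2 near,far -49.6 12.5 fence 14.0 24.2 ruler -186.4 -50.1
cell 3 near,far -49.6 12.5 fence 14.1 24.3 ruler -186.3 -49.9
cell 4 near,far -49.5 12.4 fence 14.0 24.5 ruler -184.6 -50.1
cell 5 near,far -49.4 12.2 fence 13.9 24.2 ruler -184.5 -116.6
cell 6 near,far -49.3 12.3 fence 14.2 24.5 ruler -184.5 -50.4
```

View pics/g8.png

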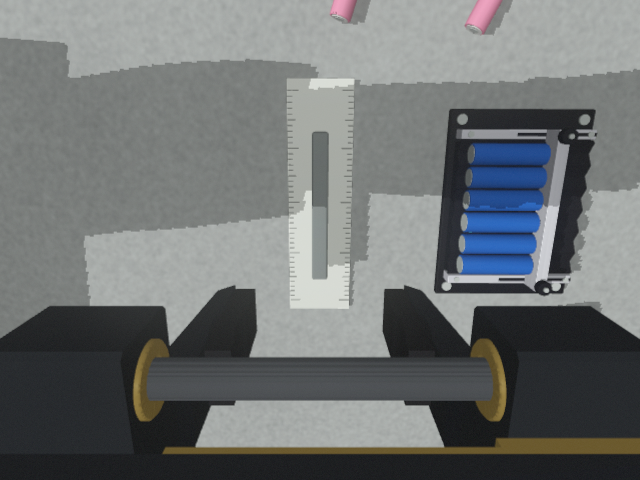

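```bash
python3 -c "
from h import *
print(order.hand_in())"
```

```text
the job is handed in; nothing more can be done
None
```

I gripped the ruler by its rib and pushed all six cells with its long edge until they stopped against the fence. The measured push force was about 5–6 N. I then backed off, laid the ruler flat on the bare bench in front of the jig, let go and raised the arm. I handed the job in at about 16.5 s on the robot's clock.

**Cells:** in the last wrist view, the near ends of all six lie at jig x = −49.3 to −49.7 mm, so they are in line within 0.4 mm. That is close to the camera's accuracy.

**Fence:** its face still reads about 14 mm, the same as before the push, so it did not slip.

**Contact with the fence:** the ruler stopped dead about 64.5 mm short of the fence face, against the expected 65 mm. The visible blue ends of the cells read about 1.5–2 mm short of the face. I put this down to the cells' silver tips, and the side view shows them touching.

**Ruler:** it lies flat, well clear of the jig.

**Other items:** those I could see looked unmoved, but I did not measure them. No check failed.

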